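# Trolley wheel into a snap-in fork

### The job

Lift the trolley wheel off its rest and lower its axle into the two open slots of the blue fork, pressing it down past both spring catches until both ends sit fully home on the seats. Once it has bottomed, bear down on it with a steady 15 N for a second to bed it in, never pushing with as much as 40 N, then let go and leave the wheel in the fork. Leave the other tools where they lie.

Things in the scene. Friction and masses are not known exactly. Their poses are not given: they have to be found in the camera images.
- wheel_center (a point): Centre of the loose trolley wheel (0.4 to 0.65 kg), which stands upright on the rest, this point 86 mm above the worktop. Black tyre 160 mm in diameter, 30 mm wide, flat sides, yellow rim. Its y axis is the axle; x and z may point anywhere across it. Pinch the top of the tyre across its 30 mm width from above. The wheel is symmetrical.
- axle_end (a point): One end of the wheel's axle, 82 mm from the centre. Either side of the centre: hub boss 40 mm in diameter out to 22 mm, collar 20 mm in diameter out to 48 mm, then the bare steel axle, 12 mm in diameter, out to 82 mm, with a dark 20 mm nut on it from 72 to 78 mm. The bare part from 48 to 72 mm goes in the slots.
- rest: Fixed plywood plate 110x60x6 mm with two low steel bars (10 mm thick, 81 mm apart) that keep the wheel from rolling; origin under its centre on the worktop, y roughly along the axle.
- fork: Fixed blue wheel fork, upturned, on a steel plate 150x160x6 mm; origin under the plate's centre on the worktop, z up, y the direction the axle must take (either way round). Two upright cheeks, 60 mm wide in x and 12 mm thick, stand centred at y = +60 and -60 mm, inner faces 108 mm apart, tops at z = 141 mm.
- slot_l (a point): Middle of the slot's mouth in the cheek at +y, at the cheek's top (141 mm above the worktop). The slot is open upward: 30 mm wide at the mouth, narrowing to 15 mm within the top 10 mm, straight below. Axes as the fork's.
- slot_r (a point): The same in the cheek at -y.
- catches (a point): Point midway between the two slots at the catches' height, 117 mm above the worktop. In each slot a sprung 12 mm ball sticks 6 mm in from the +x wall at this height. The axle's centre meets the balls 8 mm above this point; they carry the wheel's weight and give way at a load of 10 to 14 N on both together (weight included); the axle is past when its centre is 2 mm below this point.
- lowest_seat (a point): Where the wheel's centre would come to lie with the brass seats at the bottom of the slots set lowest (92 mm above the worktop). Both seats have one common height, set differently each time and not reported: the seated wheel's centre lies 0 to 14 mm above this point. The seats are rigid: the stop must be felt. An axle on the seats is free of the balls.
- pliers: combination pliers with blue handles, 61x183x14 mm, lying flat behind the work; not part of the job; origin under its centre.
- wrench: adjustable wrench, 44x187x12 mm, lying flat behind the work; not part of the job; origin under its centre.
- drills: wooden drill stand with seven bits, 32x100x98 mm, standing behind the work; not part of the job; origin under its centre.
- tape: roll of black tape, 62x60x19 mm, lying flat; not part of the job; origin under its centre.
- screwdriver: red-handled screwdriver, 31x201x27 mm, lying to the left; not part of the job; origin under its centre.
- spanner: combination spanner, 22x160x8 mm, lying to the right; not part of the job; origin under its centre.
Not all that is in view belongs to the job. What is shaped like the rest but black or turquoise is not meant.

How it is judged:
On the way, in this order (a step that is already met when the one before it is completed fails the run):
1. the wheel is lifted clear of the rest (height (world z) of wheel_center above 0.12 m and contact force between wheel and rest below 0.1 N), for 0.1 s.
2. with the axle past both catches and level on the seats, the wheel bears on the fork with 9 to 24 N for 0.6 s without a break (z of wheel_center in the frame of fork between 0.088 and 0.1095 m and x of wheel_center in the frame of fork between -0.004 and 0.004 m and y of wheel_center in the frame of fork between -0.009 and 0.009 m and angle between the y axis of wheel_center and the y axis of fork, either way round below 0.035 rad and contact force between wheel and fork between 9 and 24 N), for 0.6 s.
At the end, for the whole second after the job is handed in: The axle is past both catches and on the seats of both slots (wheel centre 88 to 109.5 mm above the fork's origin, within 4 mm of the slots' middle and 9 mm of the fork's middle along the axle, axle parallel to the fork's y axis within 0.035 rad), the wheel at rest and released (z of wheel_center in the frame of fork between 0.088 and 0.1095 m and x of wheel_center in the frame of fork between -0.004 and 0.004 m and y of wheel_center in the frame of fork between -0.009 and 0.009 m and angle between the y axis of wheel_center and the y axis of fork, either way round below 0.035 rad and linear speed of wheel below 0.02 m/s and contact force between the fingers and wheel below 0.1 N); the robot touches nothing.
It fails at once if the wheel is forced against the fork with more than 40 N (contact force between wheel and fork above 40 N).
It fails at once if another tool is moved by more than 20 mm (distance of any of pliers, wrench, drills, tape, screwdriver, spanner from where it was at the start of the episode above 0.02 m).
It also fails if it takes over 48 s, if anything falls off the work surface, if the arm or the gripper's body presses on something with over 40 N, if the wrist force passes 120 N, or if a joint passes its speed limit or range.

### The arm

A 7-joint arm with a two-finger parallel gripper is mounted at the origin on a cart in front of the work surface, level with it; the furniture and walls round the work are solid. World frame = base frame: x ahead of the robot, y to its left, z up, the work surface at z = 0. Lengths are in m, angles in rad, forces in N, time in s.
With the tool pointing down it reaches from about 0.4 to 0.85 m from the base axis. Payload 4.5 kg.
Tool frame: the origin (TCP) lies on the mounting face of the last link; the fingertips stand 166 mm ahead of it and the grasp point (between the pads) lies 147 mm ahead of it; z points along the fingers, y is the line along which they close (so a half turn about z gives the same grasp; the last joint's range is limited). The gripper opens to 88 mm and grips with 3 to 60 N. Pads are 18 mm wide; open, the fingers measure 123 mm over their backs; the gripper's body (75 mm by 187 mm) begins 45 mm behind the grasp point.
Start: joints at [1.347, 0.689, -0.195, 1.565, 0.157, 0.902, -0.215], TCP at [0.159, -0.604, 0.405] pointing down, gripper open.
Joint ranges: [-3.01, 3.01], [-0.46, 2.08], [-1.47, 1.51], [0.13, 2.56], [-1, 4.14], [0.04, 2.09], [-2.66, 2.66]. Speed limits (rad/s): [2.57, 2.57, 3.14, 3.14, 3.14, 3.14, 3.14].

### API

Orientations are given as a unit quaternion [x, y, z, w].
In Python, from plant import r, snapshot gives the robot as it stands. The module is installed in compiled form; this text tells all that it offers.
- The arm moves only by the tool move_arm, never from a script. Its argument "rows" is a list of rows, each a list of 5 numbers: the shift along the tool's x, y, z in m, then the turn about the tool's z in rad, then the finger opening in m, from 0 to 0.0881. In form: [[dx, dy, dz, spin, claw], ...]. A call has 1 to 10 rows; each row shifts and turns the commanded pose from where the row before left it, along the tool's axes as they then stand; what a row does not reach is not made up. A row lasts 1/12 s, in which the tool goes at most 41.7 mm and 7.16 degrees, less where a joint would pass 70% of its speed; a pose out of reach is approached as far as the arm can. A call with a gripper value outside its range is refused whole. The fingers move at their own pace and stop on an object; "newtons" is the grip in N (left out, the last holds). Time passes only in rows, so rows that do not move let the fingers close. It gives the time, the measured TCP pose, the force, the opening and the grip force at its end, in the units of the state.
- r.get_state(): the state, without advancing time (a new reading comes with each control period).
- snapshot(name): name is "side" or "top" or "wrist"; returns a dict with "color" (420x560x3 uint8, red, green, blue), "depth" (420x560 float32, m along the optical axis (not along the pixel's ray), 0 where there is no reading), "mtx" (3x3 intrinsics, pixels), "dist" ([k1, k2, p1, p2, k3] as OpenCV has them; the pictures are not rectified), "eye" and "orientation" of the camera in the world. Camera axes: x right, y up, looking along -z (the intrinsics and any distortion apply to the point x, -y, -z); pixel columns grow to the right and rows downward; lengths in m; the calibration is good to about 2 mm. A picture is of the moment at which its call begins.
- r.finish_job(): hands the job in; it is judged then, once.
The state is a dict: "clock": time; "q": joint angles; "qd": joint speeds; "joint_torque": joint torques, N m; "tool_pos": TCP position; "eef_rot": TCP orientation; "contact_force": force on the tool from outside, world axes, zero at the start; "moment": the same for the moment, N m; "opening": opening from 0.0 (shut) to 1.0 (fully open); "finger_force": force on a finger pad.
Only numpy, scipy, OpenCV 4.12 (cv2) and the standard library are available. Lean on these libraries where they do the work, as an engineer would, in place of code of your own. Each camera call takes 0.05 s, during which the arm holds its last target. There are 200 camera calls.

## Working session

There is one attempt and no reset: what is moved stays moved. The work goes in short steps, Python scripts to look and compute and a tool call to move; the robot and the scene stay as the last step left them, time stands still between calls to the robot, and variables do not carry over. Pictures are saved under pics/ and viewed, at most 10 in all, crops included, and the job is handed in when it is done.

Besides the shell and the picture viewer there is one more tool, called after "Request:" as name(argument=value, ...) on one line, values as JSON. move_arm: Moves the arm, as the interface text tells. Its arguments: {"type":"object","properties":{"rows":{"type":"array"},"newtons":{"type":"number"}},"required":["rows"]}

```bash
mkdir -p pics; cat > h.py <<'E'
import numpy as np, cv2
from scipy.spatial.transform import Rotation as R
from plant import r, snapshot
def save(name,fn):
    s=snapshot(name); cv2.imwrite('pics/'+fn+'.png',s['color'][:,:,::-1]); np.savez('pics/'+fn+'.npz',**{k:np.array(v) for k,v in s.items()}); return s
def cam(s):
    o=np.array(s['orientation']); return (R.from_quat(o).as_matrix() if o.size==4 else o.reshape(3,3)), np.array(s['eye'])
def rays(s,uv):
    p=cv2.undistortPoints(np.array(uv,float).reshape(-1,1,2),s['mtx'],s['dist'])[:,0]
    return np.c_[p[:,0],-p[:,1],-np.ones(len(p))]
def atz(s,uv,z):   # intersect with height z
    M,e=cam(s); d=rays(s,uv)@M.T; return e+d*((z-e[2])/d[:,2])[:,None]
def atdepth(s,uv):
    M,e=cam(s); d=rays(s,uv); D=np.array([s['depth'][int(v),int(u)] for u,v in uv]); return e+(d*D[:,None])@M.T
def cloud(s):
    h,w=s['depth'].shape; v,u=np.mgrid[:h,:w]; uv=np.c_[u.ravel(),v.ravel()]
    M,e=cam(s); d=rays(s,uv); return (e+(d*s['depth'].ravel()[:,None])@M.T).reshape(h,w,3)
def load(fn): return dict(np.load('pics/'+fn+'.npz'))
E
python3 - <<'E'
from h import *
s=save('top','t1');print(s['eye'],s['orientation'],s['mtx'],s['dist'])
s=save('side','s1');print(s['eye'],s['orientation'])
print(r.get_state())
E
```

```text
[0.39926413 0.02717704 1.18861883] [-0.05072457  0.07041395  0.70628487 -0.70258848] [[397.25187066   0.         281.4474776 ]
 [  0.         397.25187066 208.00578071]
 [  0.           0.           1.        ]] [-0.05171023  0.          0.          0.          0.        ]
[ 0.38448776 -0.66056362  1.15582353] [ 0.29444399 -0.04101787 -0.13321971  0.94544845]
{'clock': 0.1, 'q': array([ 1.34681729,  0.6898941 , -0.19449017,  1.56617643,  0.15729231,
        0.90249594, -0.21512009]), 'qd': array([-0.00061068, -0.00163095, -0.00040226, -0.00208711,  0.0014799 ,
        0.0008702 , -0.0015345 ]), 'joint_torque': array([-2.21112990e-03, -5.28495812e+01, -1.27107605e+00, -1.53837651e+01,
       -5.25016291e-02,  2.02356365e-03,  5.33928528e-05]), 'tool_pos': array([ 0.15923019, -0.60409589,  0.40400996]), 'eef_rot': array([ 9.91703606e-01,  1.28543097e-01, -1.64225251e-04, -7.76081549e-04]), 'contact_force': array([ 0.09001172, -0.21038646, -0.35215625]), 'moment': array([-0.02830605, -0.01788889,  0.05390394]), 'finger_force': 0.0, 'opening': 1.0016040696068471}
```

View pics/t1.png

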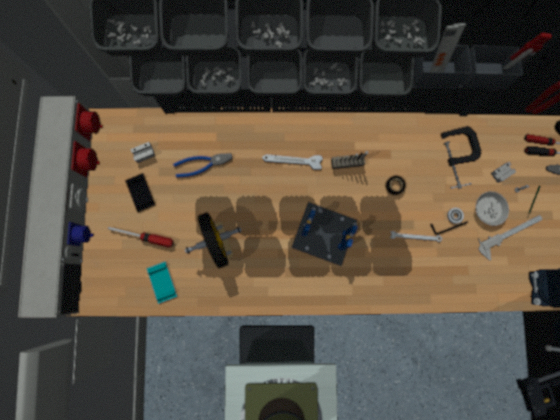

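View pics/s1.png

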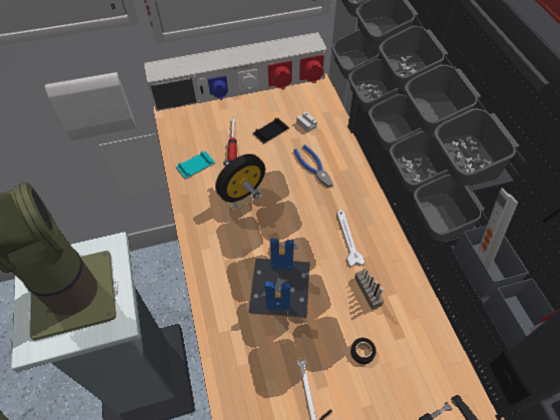

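The top view shows the wheel at about (213,240), its axle running from (188,249) to (238,230), and the fork's plate at about (327,234) with blue cheeks at (308,226) and (349,240). The side view agrees with this. Next I'll measure both from depth.

```bash
python3 - <<'E'
from h import *
for n in ('t1','s1'):
    s=load(n);P=cloud(s);C=s['color'].astype(int)
    g=atz(load('t1'),[[213,240],[327,234]],0.1)
    if n=='t1': print('guess',g)
    ok=s['depth']>0
    W=P[ok&(np.hypot(*(P[...,:2]-g[0,:2]).transpose(2,0,1))<.12)&(P[...,2]>.1)&(P[...,2]<.2)]
    F=P[ok&(np.hypot(*(P[...,:2]-g[1,:2]).transpose(2,0,1))<.12)&(P[...,2]>.1)&(P[...,2]<.2)]
    print(n,len(W),W.min(0),W.max(0),W.mean(0)); q=W[:,:2]-W[:,:2].mean(0);w,V=np.linalg.eigh(q.T@q);print('wheel plane dir',V[:,1],np.sqrt(w/len(q)))
    print(len(F),F.min(0),F.max(0),np.percentile(F[:,2],[50,90,99]))
    from scipy.cluster.vq import kmeans2
    T=F[F[:,2]>.132]; c,l=kmeans2(T[:,:2],2,seed=1,minit='++')
    d=c[0]-c[1];print('cheeks',c,np.bincount(l),c.mean(0),np.linalg.norm(d),np.degrees(np.arctan2(d[1],d[0])))
s=load('t1')
for nm,(x0,x1,y0,y1) in dict(c1=(180,380,185,285)).items():
    cv2.imwrite('pics/%s.png'%nm,cv2.resize(s['color'][y0:y1,x0:x1,::-1],None,fx=4,fy=4,interpolation=cv2.INTER_CUBIC))
E
```

```text
guess [[ 0.49951079  0.18405105  0.1       ]
 [ 0.51458715 -0.12929813  0.1       ]]
t1 764 [0.42605793 0.14489399 0.10007875] [0.57572592 0.25704133 0.16887055] [0.49755281 0.18170847 0.14577935]
wheel plane dir [-0.93155148 -0.36360946] [0.01011943 0.04143225]
240 [ 0.47762947 -0.20623895  0.10053505] [ 0.58509662 -0.06298956  0.14446281] [0.1353765  0.14109336 0.14280146]
cheeks [[ 0.54877228 -0.07858872]
 [ 0.50674728 -0.19022107]] [65 73] [ 0.52775978 -0.1344049 ] 0.11928068515262921 69.37070309177311
s1 1020 [0.42665549 0.14258817 0.10009694] [0.57814064 0.22021579 0.17170595] [0.49727815 0.17532963 0.1375295 ]
wheel plane dir [-0.94411018 -0.32963006] [0.00901683 0.03956259]
484 [ 0.47808184 -0.20780561  0.10000721] [ 0.58790667 -0.06390559  0.14554041] [0.12766487 0.1423753  0.14506791]
cheeks [[ 0.54999028 -0.07954436]
 [ 0.50619789 -0.19071748]] [ 94 106] [ 0.52809408 -0.13513092] 0.1194873969980958 68.4999383940337
```

View pics/c1.png

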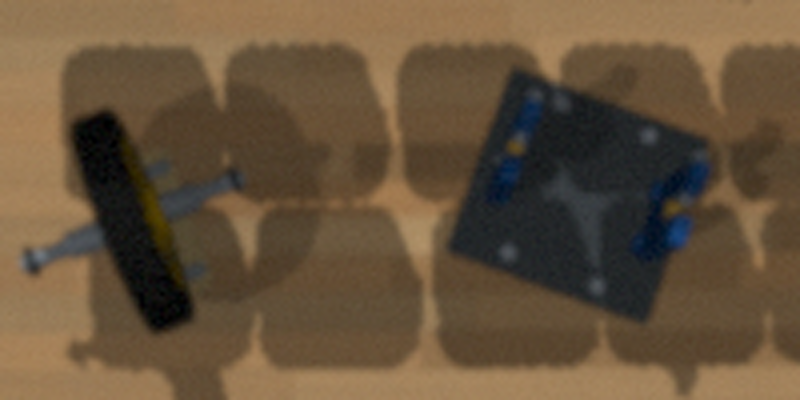

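The crop gives the axle ends at full-image pixels (188,250) and (239,230). The fork cheeks are clear, with brass seats visible in their slots.

```bash
cat >> h.py <<'E'
def goto(x,y,z,ang=None):  # report tool-frame shift to TCP target, and spin so tool y has world angle ang (mod 180)
    st=r.get_state(); M=R.from_quat(st['eef_rot']).as_matrix(); d=M.T@(np.array([x,y,z])-st['tool_pos'])
    a=np.degrees(np.arctan2(M[1,1],M[0,1])); sp=None
    if ang is not None: sp=-((ang-a+90)%180-90)
    print('tool shift',d.round(4),'yang',round(a,2),'spin',sp,None if sp is None else np.radians(sp).round(4),'tilt',M[:,2].round(4),'pos',st['tool_pos'].round(4),'F',st['contact_force'].round(2),'t',st['clock'])
E
python3 - <<'E'
from h import *
s=load('t1');e=atz(s,[[188.2,250.5],[239.2,230]],.086);d=e[0]-e[1];print(e,e.mean(0),np.linalg.norm(d),np.degrees(np.arctan2(d[1],d[0])))
for n in('t1','s1'):
    s=load(n);P=cloud(s);W=P[(s['depth']>0)&(np.hypot(P[...,0]-.4975,P[...,1]-.18)<.09)&(P[...,2]>.155)&(P[...,2]<.18)]
    A=np.radians(111);ax=np.array([np.cos(A),np.sin(A)]);pr=np.array([ax[1],-ax[0]])
    for v in(ax,pr):
        q=W[:,:2]@v;print(len(W),np.percentile(q,[3,50,97]).round(4), 'guess',np.array([.4975,.18])@v)
goto(.5,-.15,.42); goto(.5,.18,.42,111)
E
```

```text
[[0.47201405 0.25384841 0.086     ]
 [0.52841027 0.113806   0.086     ]] [0.50021216 0.1838272  0.086     ] 0.15097155434229104 111.93505091831335
333 [-0.0203 -0.0065  0.0078] guess -0.010243578129290581
333 [0.4988 0.5345 0.5703] guess 0.5289624931005119
286 [-0.0214 -0.009   0.0073] guess -0.010243578129290581
286 [0.4975 0.5322 0.5747] guess 0.5289624931005119
tool shift [ 0.4453 -0.3522 -0.0155] yang -75.23 spin None None tilt [-5.0e-04  1.5e-03 -1.0e+00] pos [ 0.1592 -0.6041  0.404 ] F [ 0.09 -0.21 -0.35] t 0.1
tool shift [ 0.5294 -0.6713 -0.015 ] yang -75.23 spin -6.2291779402156635 -0.1087 tilt [-5.0e-04  1.5e-03 -1.0e+00] pos [ 0.1592 -0.6041  0.404 ] F [ 0.09 -0.21 -0.35] t 0.1
```

Request:
move_arm(rows=[[0.03,-0.024,0,0,0.07],[0.03,-0.024,0,0,0.07],[0.03,-0.024,0,0,0.07],[0.03,-0.024,0,0,0.07],[0.03,-0.024,0,0,0.07],[0.03,-0.024,0,0,0.07],[0.03,-0.024,0,0,0.07],[0.03,-0.024,0,0,0.07],[0.03,-0.024,0,0,0.07],[0.03,-0.024,0,0,0.07]])

```text
clock: 0.93
tool_pos: [0.3889, -0.2941, 0.4046]
eef_rot: [0.992, 0.128, -0.0, -0.0]
contact_force: [0.1, -0.5, -1.1]
opening: 0.796
finger_force: 0.0
```

Request:
move_arm(rows=[[0.03,-0.024,0,0,0.07],[0.03,-0.024,0,0,0.07],[0.03,-0.024,0,0,0.07],[0.03,-0.024,0,0,0.07],[0.03,-0.024,0,0,0.07],[0.01,-0.038,0,0,0.07],[0.01,-0.038,0,0,0.07],[0.01,-0.038,0,-0.05,0.07],[0.01,-0.038,0,-0.05,0.07],[0.01,-0.038,0,0,0.07]])

```text
clock: 1.77
tool_pos: [0.4965, 0.0566, 0.4045]
eef_rot: [0.984, 0.179, -0.0, -0.0]
contact_force: [0.2, 0.4, 0.1]
opening: 0.79
finger_force: 0.0
```

```bash
python3 - <<'E'
from h import *
goto(.501,.1845,.42,111.5)
E
```

```text
tool shift [ 0.0492 -0.1181 -0.0155] yang -69.38 spin -0.8780286283787859 -0.0153 tilt [-1.e-04  1.e-04 -1.e+00] pos [0.4965 0.0566 0.4045] F [0.17 0.35 0.06] t 1.7667
```

Request:
move_arm(rows=[[0.016,-0.036,0,-0.015,0.07],[0.016,-0.036,0,0,0.07],[0.016,-0.036,0,0,0.07],[0,-0.01,0,0,0.07],[0,0,0,0,0.07]])

```text
clock: 2.18
tool_pos: [0.4979, 0.1862, 0.4044]
eef_rot: [0.982, 0.189, -0.0, -0.001]
contact_force: [0.4, -0.5, 0.6]
opening: 0.798
finger_force: 0.0
```

```bash
python3 - <<'E'
from h import *
goto(.501,.1845,.297,111.5); s=save('wrist','w1'); print(s['eye'],s['orientation'])
E
```

```text
tool shift [0.0023 0.003  0.1074] yang -68.21 spin 0.2904412049688858 0.0051 tilt [-0.001   0.0022 -1.    ] pos [0.4979 0.1862 0.4044] F [ 0.36 -0.53  0.58] t 2.1833
[0.55938414 0.21138826 0.38347804] [-0.10772874  0.07352046 -0.55550044  0.8212238 ]
```

View pics/w1.png

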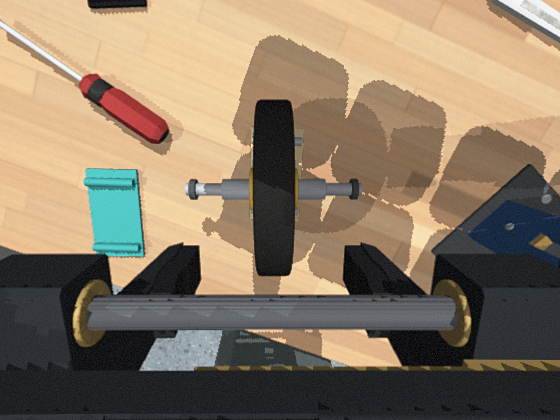

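The wrist view shows the wheel standing squarely, with its axle ends at (186,189) and (359,189) and the tyre from x≈251 to x≈297.

```bash
python3 - <<'E'
from h import *
s=load('w1');e=atz(s,[[186,189],[359,189]],.086);d=e[0]-e[1];print(e,e.mean(0),np.linalg.norm(d),np.degrees(np.arctan2(d[1],d[0])))
P=cloud(s);W=P[(s['depth']>0)&(np.hypot(P[...,0]-.501,P[...,1]-.184)<.09)&(P[...,2]>.15)&(P[...,2]<.18)]
A=np.radians(111.5);ax=np.array([np.cos(A),np.sin(A)]);pr=np.array([ax[1],-ax[0]])
a=W[:,:2]@ax;p=W[:,:2]@pr;print(len(W),np.percentile(a,[1,99]),np.percentile(p,[1,99]),W[:,2].max())
m=(np.percentile(a,[1,99]).mean()*ax+np.percentile(p,[1,99]).mean()*pr);print(m)
for k in (0,1):  # slope of edges
  pass
E
```

```text
[[0.47322838 0.26335839 0.086     ]
 [0.53347892 0.11312501 0.086     ]] [0.50335365 0.1882417  0.086     ] 0.16186475044406737 111.85306865682773
4888 [-0.02429502  0.00462234] [0.49293831 0.58279524] 0.16676509172236967
[0.50404572 0.18797693]
```

```bash
python3 - <<'E'
from h import *
goto(.5037,.188,.295,111.8)
E
```

```text
tool shift [ 0.0069 -0.0027  0.1093] yang -68.45 spin -0.254578655984119 -0.0044 tilt [-1.1e-03 -5.0e-04 -1.0e+00] pos [0.4984 0.183  0.4043] F [ 0.97 -1.26 -0.47] t 2.2333
```

Request:
move_arm(rows=[[0.006,-0.002,0,-0.004,0.07],[0,0,0.01,0,0.07],[0,0,0.02,0,0.07],[0,0,0.01,0,0.07],[0,0,0,0,0.07],[0,0,0,0,0.07]])

```text
clock: 2.73
tool_pos: [0.5042, 0.1847, 0.3644]
eef_rot: [0.983, 0.186, -0.001, 0.001]
contact_force: [0.3, 0.3, 0.3]
opening: 0.8
finger_force: 0.0
```

```bash
python3 - <<'E'
from h import *
goto(.5037,.188,.295,111.8)
E
```

```text
tool shift [ 0.0008 -0.0033  0.0694] yang -68.54 spin -0.3370595991862615 -0.0059 tilt [-0.0012 -0.0013 -1.    ] pos [0.5042 0.1847 0.3644] F [0.27 0.33 0.26] t 2.7333
```

Request:
move_arm(rows=[[0.001,-0.003,0.015,0,0.07],[0,0,0.02,0,0.07],[0,0,0.02,0,0.07],[0,0,0.01,-0.005,0.07],[0,0,0.004,0,0.07],[0,0,0,0,0.07]])

```text
clock: 3.23
tool_pos: [0.5039, 0.189, 0.2956]
eef_rot: [0.982, 0.19, -0.0, 0.0]
contact_force: [-0.7, -0.2, -1.1]
opening: 0.793
finger_force: 0.0
```

```bash
python3 - <<'E'
from h import *
goto(.5037,.188,.295,111.8); s=save('wrist','w2')
goto(.5037,.188,.295,111.8)
E
```

```text
tool shift [-0.0006  0.0008  0.0006] yang -68.15 spin 0.051614387559368424 0.0009 tilt [-5.e-04 -5.e-04 -1.e+00] pos [0.5039 0.189  0.2956] F [-0.71 -0.19 -1.07] t 3.2333
tool shift [-0.0008  0.0009  0.0012] yang -68.14 spin 0.05709746121232229 0.001 tilt [ 7.e-04  1.e-04 -1.e+00] pos [0.5041 0.1892 0.2962] F [ 0.19 -0.01  0.37] t 3.2833
```

View pics/w2.png

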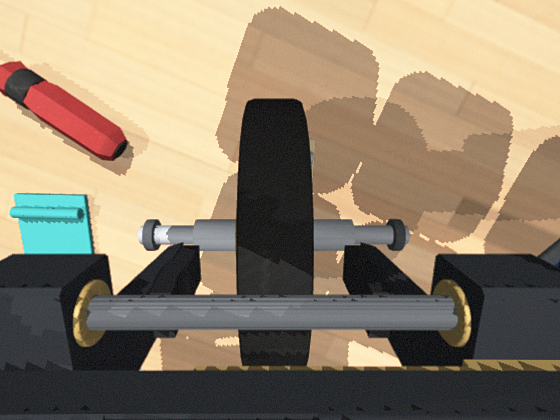

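The tyre (about 237–314) sits between the fingers, and the axle ends are at (139,236) and (409,236). I'll check the centre again while I close.

Request:
move_arm(newtons=55, rows=[[0,0,0,0,0.02],[0,0,0,0,0.02],[0,0,0,0,0.02],[0,0,0,0,0.02],[0,0,0,0,0.02],[0,0,0,0,0.02]])

```text
clock: 3.78
tool_pos: [0.5038, 0.1892, 0.2959]
eef_rot: [0.982, 0.19, 0.0, 0.0]
contact_force: [-0.1, 0.8, 0.4]
opening: 0.362
finger_force: 0.0
```

```bash
python3 - <<'E'
from h import *
s=load('w2');e=atz(s,[[139,236],[409,236]],.086);d=e[0]-e[1];print(e.mean(0),np.linalg.norm(d),np.degrees(np.arctan2(d[1],d[0])))
goto(.5037,.188,.295,111.8)
E
```

```text
[0.50297969 0.18701558 0.086     ] 0.16650876592199879 111.86995210633133
tool shift [-0.0005  0.0011  0.0009] yang -68.13 spin 0.07263106091670579 0.0013 tilt [ 3.e-04 -0.e+00 -1.e+00] pos [0.5038 0.1892 0.2959] F [-0.15  0.76  0.43] t 3.7833
```

Request:
move_arm(rows=[[0,0,0,0,0.02],[0,0,0,0,0.02],[0,0,0,0,0.02],[0,0,0,0,0.02]])

```text
clock: 4.12
tool_pos: [0.5039, 0.1891, 0.2959]
eef_rot: [0.982, 0.19, 0.0, 0.0]
contact_force: [0.1, -1.6, 2.6]
opening: 0.333
finger_force: 55.0
```

Request:
move_arm(rows=[[0,0,-0.01,0,0.02],[0,0,-0.02,0,0.02],[0,0,-0.03,0,0.02],[0,0,-0.03,0,0.02],[0,0,-0.02,0,0.02],[0,0,-0.01,0,0.02],[0,0,0,0,0.02],[0,0,0,0,0.02],[0,0,0,0,0.02]])

```text
clock: 4.87
tool_pos: [0.5029, 0.189, 0.4144]
eef_rot: [0.982, 0.19, -0.002, 0.0]
contact_force: [0.1, -1.3, -7.0]
opening: 0.335
finger_force: 54.9
```

```bash
python3 - <<'E'
from h import *
s=save('wrist','w3')
goto(.528,-.135,.41,69)
E
```

```text
tool shift [-0.0976  0.31    0.0047] yang -68.11 spin 42.89026073325783 0.7486 tilt [-0.0034 -0.0016 -1.    ] pos [0.503  0.189  0.4142] F [ 0.34 -0.13 -5.64] t 4.9167
```

Request:
move_arm(rows=[[-0.01,0.03,-0.02,0,0.02],[-0.01,0.03,-0.02,0,0.02],[-0.01,0.031,-0.01,0,0.02],[-0.01,0.031,0,0,0.02],[-0.01,0.031,0,0,0.02],[-0.01,0.031,0,0,0.02],[-0.01,0.031,0,0,0.02],[-0.01,0.031,0,0,0.02],[-0.01,0.031,0,0,0.02],[-0.008,0.031,0,0,0.02]])

```text
clock: 5.75
tool_pos: [0.5267, -0.1348, 0.4642]
eef_rot: [0.982, 0.19, -0.002, -0.001]
contact_force: [0.6, 0.5, -6.3]
opening: 0.336
finger_force: 55.0
```

Request:
move_arm(rows=[[0,0,0,0.107,0.02],[0,0,0,0.107,0.02],[0,0,0,0.107,0.02],[0,0,0,0.107,0.02],[0,0,0,0.107,0.02],[0,0,0,0.107,0.02],[0,0,0,0.107,0.02],[0,0,0,0,0.02],[0,0,0,0,0.02],[0,0,0,0,0.02]])

```text
clock: 6.58
tool_pos: [0.5274, -0.1329, 0.465]
eef_rot: [0.983, -0.181, -0.001, 0.0]
contact_force: [-0.2, -0.9, -6.4]
opening: 0.339
finger_force: 55.0
```

```bash
python3 - <<'E'
from h import *
goto(.528,-.135,.41,69)
s=save('wrist','w4');save('top','t2');save('side','s2')
goto(.528,-.135,.41,69)
E
```

```text
tool shift [0.0014 0.0018 0.055 ] yang -110.86 spin 0.13525537749751493 0.0024 tilt [-1.6e-03  3.0e-04 -1.0e+00] pos [ 0.5274 -0.1329  0.465 ] F [-0.23 -0.91 -6.42] t 6.5833
tool shift [0.0012 0.0016 0.0555] yang -110.97 spin 0.03449513136808946 0.0006 tilt [-4.e-04  2.e-04 -1.e+00] pos [ 0.5275 -0.1331  0.4655] F [ 0.34 -0.1  -6.13] t 6.7333
```

View pics/w4.png

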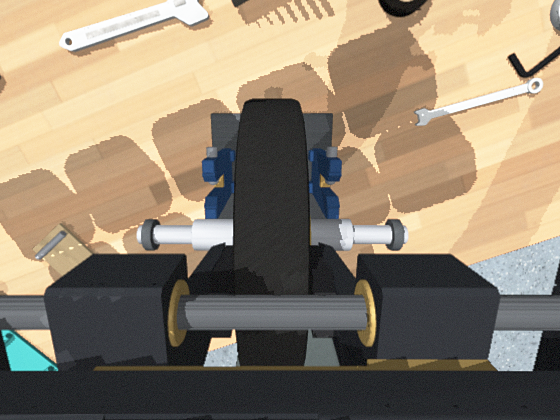

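The wheel is held straight, with axle ends at (138,236) and (407,235). Both cheeks are visible at about (218,185) and (327,185). I'll enlarge this region to read off the slots.

```bash
python3 - <<'E'
from h import *
s=load('w4')
a=s['color'][135:230,195:245,::-1];b=s['color'][135:230,300:350,::-1]
cv2.imwrite('pics/c2.png',cv2.resize(np.hstack([a,b]),None,fx=6,fy=6,interpolation=cv2.INTER_CUBIC))
P=cloud(s)
# fork: cheek-top points
T=P[(s['depth']>0)&(np.hypot(P[...,0]-.528,P[...,1]+.135)<.1)&(P[...,2]>.134)&(P[...,2]<.15)]
A=np.radians(69);ax=np.array([np.cos(A),np.sin(A)]);pr=np.array([ax[1],-ax[0]])
q=(T[:,:2]-[.528,-.135]);y=q@ax;x=q@pr
for sg in(1,-1):
    m=(y*sg>.03);print(sg,m.sum(),np.percentile(x[m],[1,5,25,50,75,95,99]).round(4),np.percentile(y[m],[1,5,50,95,99]).round(4)); h,ed=np.histogram(x[m],np.arange(-.04,.041,.004));print(h)
E
```

```text
1 505 [-0.0267 -0.0253 -0.0173  0.0134  0.0223  0.0291  0.0307] [0.0558 0.0561 0.0614 0.0671 0.0678]
[ 0  0  1 39 53 49 62 27  0  0  0  0  6 53 58 55 55 47  0  0]
-1 514 [-0.0263 -0.0247 -0.0165  0.0133  0.0229  0.0294  0.0311] [-0.0638 -0.0632 -0.0575 -0.0522 -0.0519]
[ 0  0  0 35 53 51 52 48  0  0  0  0  6 39 60 62 58 50  0  0]
```

View pics/c2.png

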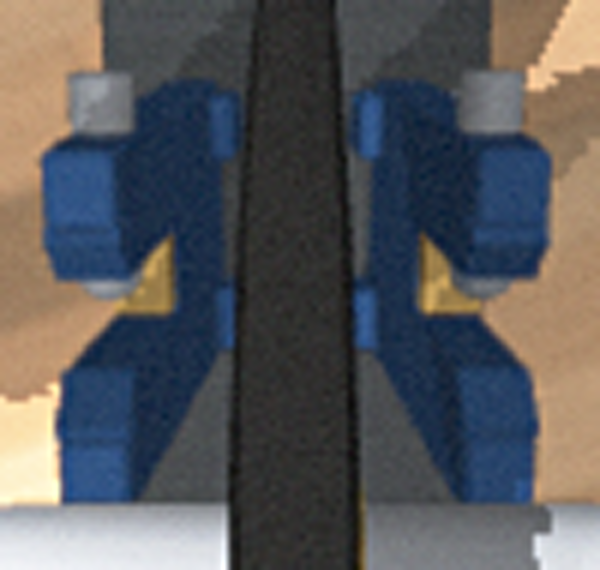

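Both slots, the brass seats and the +x balls are clear. In my assumed fork frame the cheeks are centred about 1.5 mm toward +x and 2 mm toward +y. Next I'll fit the held axle in that same frame.

```bash
python3 - <<'E'
from h import *
from scipy.optimize import least_squares
A=np.radians(69);ax=np.array([np.cos(A),np.sin(A)]);pr=np.array([ax[1],-ax[0]]);c=np.array([.528,-.135])
def frame(P): q=P[:,:2]-c; return np.c_[q@pr,q@ax,P[:,2]]
for n in('w4','s2','t2'):
    s=load(n);P=cloud(s);Q=frame(P[s['depth']>0])
    m=(abs(Q[:,1])>.025)&(abs(Q[:,1])<.085)&(abs(Q[:,0])<.025)&(abs(Q[:,2]-.256)<.02)
    Q=Q[m]; rad=np.where(abs(Q[:,1])<.046,.010,.006); keep=(abs(Q[:,1])<.044)|((abs(Q[:,1])>.052)&(abs(Q[:,1])<.068)); Q=Q[keep];rad=rad[keep]
    f=lambda p:np.hypot(Q[:,0]-p[0]-p[1]*Q[:,1],Q[:,2]-p[2]-p[3]*Q[:,1])-rad
    o=least_squares(f,[0,0,.256,0],loss='soft_l1',f_scale=.001);print(n,len(Q),o.x.round(4),abs(f(o.x)).mean())
    al=frame(P[s['depth']>0]); e=al[(abs(al[:,0])<.025)&(abs(al[:,2]-.256)<.015)&(abs(al[:,1])<.1)][:,1]; print('ends',np.percentile(e,[.5,99.5]).round(4),e.min(),e.max())
s=load('w4');e=frame(atz(s,[[138,236],[407,235]],.2555));print(e,e.mean(0))
for n in('s2','t2'):   # fork edges in other cams
    s=load(n);P=cloud(s);Q=frame(P[s['depth']>0]);Q=Q[(Q[:,2]>.134)&(Q[:,2]<.148)&(abs(Q[:,0])<.05)&(abs(Q[:,1])<.08)&(abs(Q[:,1])>.045)]
    for sg in(1,-1):
        q=Q[Q[:,1]*sg>0]; print(n,sg,len(q),*(np.percentile(q[:,k],[2,98]).round(4) for k in(0,1)))
goto(.528,-.135,.41,69)
E
```

```text
w4 2755 [-0.0026 -0.0051  0.2539 -0.0067] 0.0004395975349456172
ends [-0.079   0.0827] -0.08015242888908604 0.08360526847398198
s2 101 [-0.002   0.0217  0.2552 -0.0385] 0.0009797748788762223
ends [-0.0821 -0.0146] -0.0821764934446454 -0.014159102020927228
t2 17 [-0.0028 -0.0256  0.2537  0.0005] 0.0009008999603690834
ends [-0.0332  0.0701] -0.033468302816113356 0.07245352913438623
[[-0.00354509  0.08423317  0.2555    ]
 [-0.00243233 -0.08142905  0.2555    ]] [-0.00298871  0.00140206  0.2555    ]Traceback (most recent call last):
  File "<stdin>", line 16, in <module>
  File "<stdin>", line 16, in <genexpr>
    return _quantile_unchecked(
        a, q, axis, out, overwrite_input, method, keepdims, weights)
    return _ureduce(a,
                    func=_quantile_ureduce_func,
    ...<5 lines>...
                    overwrite_input=overwrite_input,
                    method=method)
    r = func(a, **kwargs)
    result = _quantile(arr,
                       quantiles=q,
    ...<2 lines>...
                       out=out,
                       weights=wgt)
    slices_having_nans = np.isnan(arr[-1, ...])
                                  ~~~^^^^^^^^^
IndexError: index -1 is out of bounds for axis 0 with size 0
```

Request:
move_arm(rows=[[0.004,0,0.01,0,0.02],[0,0,0.02,0,0.02],[0,0,0.02,0,0.02],[0,0,0.02,0,0.02],[0,0,0.01,0,0.02],[0,0,0.005,0,0.02],[0,0,0,0,0.02],[0,0,0,0,0.02]])

```text
clock: 7.4
tool_pos: [0.5317, -0.1347, 0.3811]
eef_rot: [0.983, -0.183, 0.001, 0.0]
contact_force: [1.1, 0.3, -5.5]
opening: 0.334
finger_force: 55.0
```

```bash
cat > m.py <<'E'
from h import *
from scipy.optimize import least_squares
A=np.radians(69);ax=np.array([np.cos(A),np.sin(A)]);pr=np.array([ax[1],-ax[0]]);c=np.array([.528,-.135])
def frame(P): q=P[:,:2]-c; return np.c_[q@pr,q@ax,P[:,2]]
def axle(s,z):
    P=cloud(s);Q=frame(P[s['depth']>0])
    m=(abs(Q[:,1])>.025)&(abs(Q[:,1])<.085)&(abs(Q[:,0])<.025)&(abs(Q[:,2]-z)<.014)
    Q=Q[m]; rad=np.where(abs(Q[:,1])<.046,.010,.006); keep=(abs(Q[:,1])<.044)|((abs(Q[:,1])>.052)&(abs(Q[:,1])<.068)); Q=Q[keep];rad=rad[keep]
    f=lambda p:np.hypot(Q[:,0]-p[0]-p[1]*Q[:,1],Q[:,2]-p[2]-p[3]*Q[:,1])-rad
    o=least_squares(f,[0,0,z,0],loss='soft_l1',f_scale=.001);print('axle x,slope,z,slope',len(Q),o.x.round(4),abs(f(o.x)).mean().round(5))
    al=frame(P[s['depth']>0]); e=al[(abs(al[:,0])<.025)&(abs(al[:,2]-z)<.01)&(abs(al[:,1])<.1)][:,1]; print('ends',e.min(),e.max())
def cheeks(s,lo=.134,hi=.146):
    P=cloud(s);Q=frame(P[s['depth']>0]);Q=Q[(Q[:,2]>lo)&(Q[:,2]<hi)&(abs(Q[:,0])<.05)&(abs(Q[:,1])<.08)&(abs(Q[:,1])>.045)]
    for sg in(1,-1):
        q=Q[Q[:,1]*sg>0]; x=q[:,0]
        for t in(1,-1):
            k=x[(x*t>.004)]
            if len(k)>5: print('cheek',sg,t,len(k),np.percentile(k,[1,99]).round(4),np.percentile(q[:,1],[1,99]).round(4))
E
python3 - <<'E'
from m import *
goto(.528,-.135,.38,69)
s=save('wrist','w5');axle(s,.17);cheeks(s);cheeks(s,.139)
s=load('w4');cheeks(s,.139)
im=s=load('w5')['color'][60:420,100:450,::-1]
cv2.imwrite('pics/c3.png',cv2.resize(im,None,fx=1.6,fy=1.6))
E
```

```text
tool shift [-0.0034  0.0016  0.0011] yang -111.03 spin -0.03453549431708325 -0.0006 tilt [ 1.2e-03 -4.0e-04 -1.0e+00] pos [ 0.5317 -0.1347  0.3811] F [ 1.11  0.33 -5.48] t 7.4
axle x,slope,z,slope 2761 [ 0.0027 -0.0024  0.1701 -0.006 ] 0.00043
ends -0.08013837083022304 0.08413519701153814
cheek 1 1 488 [0.0115 0.0306] [0.0558 0.0678]
cheek 1 -1 220 [-0.0285 -0.0157] [0.0558 0.0678]
cheek -1 1 483 [0.0123 0.0311] [-0.0636 -0.0517]
cheek -1 -1 204 [-0.0279 -0.016 ] [-0.0636 -0.0517]
cheek 1 1 311 [0.015 0.03 ] [0.056  0.0674]
cheek 1 -1 171 [-0.0284 -0.0156] [0.056  0.0674]
cheek -1 1 313 [0.0156 0.0306] [-0.0634 -0.0523]
cheek -1 -1 163 [-0.0277 -0.0163] [-0.0634 -0.0523]
cheek 1 1 170 [0.0148 0.03  ] [0.056  0.0673]
cheek 1 -1 136 [-0.0268 -0.0134] [0.056  0.0673]
cheek -1 1 175 [0.0152 0.0312] [-0.0636 -0.0522]
cheek -1 -1 133 [-0.0264 -0.013 ] [-0.0636 -0.0522]
```

View pics/c3.png

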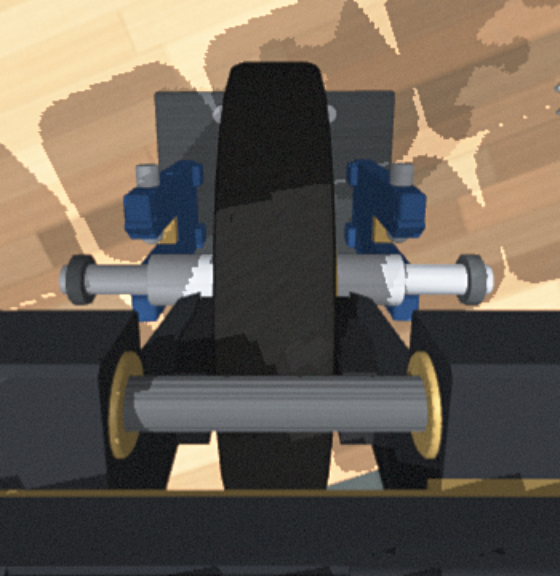

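The axle now sits square above both slots. By the depth fits the axle is at x=+2.7 mm, the slot middle at about +1 mm, and y is centred. I'll shift −1.5 mm in tool x and go down to just above the catches.

Request:
move_arm(rows=[[-0.0015,0,0,0,0.02],[0,0,0.008,0,0.02],[0,0,0.008,0,0.02],[0,0,0.006,0,0.02],[0,0,0.005,0,0.02],[0,0,0.005,0,0.02],[0,0,0.004,0,0.02],[0,0,0.003,0,0.02],[0,0,0,0,0.02],[0,0,0,0,0.02]])

```text
clock: 8.28
tool_pos: [0.5299, -0.134, 0.3416]
eef_rot: [0.983, -0.183, -0.0, 0.0]
contact_force: [-0.2, -0.1, -6.4]
opening: 0.335
finger_force: 55.0
```

```bash
python3 - <<'E'
from m import *
goto(.528,-.135,.34,69);s=save('wrist','w6');axle(s,.131)
E
```

```text
tool shift [-0.0014  0.0016  0.0016] yang -111.04 spin -0.03661760794199154 -0.0006 tilt [-1.e-04 -0.e+00 -1.e+00] pos [ 0.5299 -0.134   0.3416] F [-0.24 -0.1  -6.39] t 8.2833
axle x,slope,z,slope 4633 [ 0.0014  0.0044  0.1306 -0.0066] 0.0045
ends -0.08004623183744003 0.08333309765288674
```

Request:
move_arm(rows=[[0,0,0.001,0,0.02],[0,0,0.001,0,0.02],[0,0,0.001,0,0.02],[0,0,0.001,0,0.02],[0,0,0.001,0,0.02],[0,0,0,0,0.02]])

```text
clock: 8.83
tool_pos: [0.5298, -0.134, 0.3365]
eef_rot: [0.983, -0.183, -0.0, 0.0]
contact_force: [-0.8, -0.0, -7.2]
opening: 0.338
finger_force: 55.0
```

Request:
move_arm(rows=[[0,0,0.001,0,0.02],[0,0,0,0,0.02],[0,0,0,0,0.02]])

```text
clock: 9.08
tool_pos: [0.5297, -0.1338, 0.3357]
eef_rot: [0.983, -0.182, -0.0, -0.0]
contact_force: [-0.7, 0.2, -6.1]
opening: 0.336
finger_force: 55.0
```

Request:
move_arm(rows=[[0,0,0.001,0,0.02],[0,0,0,0,0.02],[0,0,0,0,0.02]])

```text
clock: 9.33
tool_pos: [0.5294, -0.1337, 0.3345]
eef_rot: [0.983, -0.182, -0.001, -0.0]
contact_force: [-2.5, 1.5, -4.4]
opening: 0.333
finger_force: 55.0
```

Request:
move_arm(rows=[[0,0,0.001,0,0.02],[0,0,0,0,0.02],[0,0,0,0,0.02]])

```text
clock: 9.58
tool_pos: [0.5294, -0.1337, 0.3338]
eef_rot: [0.983, -0.182, -0.001, -0.0]
contact_force: [-3.8, 2.1, -0.2]
opening: 0.337
finger_force: 55.0
```

Request:
move_arm(rows=[[0,0,0.001,0,0.02],[0,0,0,0,0.02],[0,0,0,0,0.02]])

```text
clock: 9.83
tool_pos: [0.5294, -0.1338, 0.3328]
eef_rot: [0.983, -0.183, -0.001, -0.0]
contact_force: [-5.5, 2.0, 0.8]
opening: 0.335
finger_force: 55.0
```

Request:
move_arm(rows=[[0,0,0.001,0,0.02],[0,0,0,0,0.02],[0,0,0,0,0.02]])

```text
clock: 10.08
tool_pos: [0.5294, -0.1338, 0.3318]
eef_rot: [0.983, -0.182, -0.001, -0.0]
contact_force: [-4.7, 3.1, 0.3]
opening: 0.336
finger_force: 55.0
```

Request:
move_arm(rows=[[0,0,0.001,0,0.02],[0,0,0,0,0.02],[0,0,0.001,0,0.02],[0,0,0,0,0.02]])

```text
clock: 10.42
tool_pos: [0.5294, -0.1338, 0.3299]
eef_rot: [0.983, -0.183, -0.001, 0.0]
contact_force: [-4.2, 2.5, 0.1]
opening: 0.336
finger_force: 55.0
```

Request:
move_arm(rows=[[0,0,0.001,0,0.02],[0,0,0,0,0.02],[0,0,0.001,0,0.02],[0,0,0,0,0.02]])

```text
clock: 10.75
tool_pos: [0.5294, -0.1339, 0.3277]
eef_rot: [0.983, -0.183, -0.001, 0.0]
contact_force: [-4.0, 2.0, -0.9]
opening: 0.333
finger_force: 55.0
```

Request:
move_arm(rows=[[0,0,0.001,0,0.02],[0,0,0,0,0.02],[0,0,0.001,0,0.02],[0,0,0,0,0.02]])

```text
clock: 11.08
tool_pos: [0.5293, -0.1339, 0.3252]
eef_rot: [0.983, -0.183, -0.001, 0.0]
contact_force: [-4.3, 2.2, -4.7]
opening: 0.336
finger_force: 55.0
```

Request:
move_arm(rows=[[0,0,0.001,0,0.02],[0,0,0.001,0,0.02],[0,0,0.001,0,0.02],[0,0,0.001,0,0.02],[0,0,0,0,0.02]])

```text
clock: 11.5
tool_pos: [0.5294, -0.1339, 0.3207]
eef_rot: [0.983, -0.183, -0.001, 0.0]
contact_force: [-3.7, 1.4, -11.9]
opening: 0.337
finger_force: 55.0
```

Request:
move_arm(rows=[[0,0,0.001,0,0.02],[0,0,0.001,0,0.02],[0,0,0,0,0.02]])

```text
clock: 11.75
tool_pos: [0.5297, -0.1341, 0.319]
eef_rot: [0.983, -0.183, -0.0, 0.0]
contact_force: [-3.3, 1.5, -12.1]
opening: 0.337
finger_force: 55.0
```

Request:
move_arm(rows=[[0,0,0.001,0,0.02],[0,0,0,0,0.02],[0,0,0,0,0.02]])

```text
clock: 12.0
tool_pos: [0.53, -0.134, 0.3185]
eef_rot: [0.983, -0.183, 0.0, 0.0]
contact_force: [-3.0, -0.1, -11.2]
opening: 0.334
finger_force: 55.0
```

Request:
move_arm(rows=[[0,0,0.001,0,0.02],[0,0,0,0,0.02],[0,0,0,0,0.02]])

```text
clock: 12.25
tool_pos: [0.5303, -0.1341, 0.3179]
eef_rot: [0.983, -0.183, 0.001, 0.0]
contact_force: [-1.6, 0.7, -11.1]
opening: 0.335
finger_force: 55.0
```

Request:
move_arm(rows=[[0,0,0.001,0,0.02],[0,0,0,0,0.02],[0,0,0,0,0.02]])

```text
clock: 12.5
tool_pos: [0.5306, -0.1341, 0.3171]
eef_rot: [0.983, -0.183, 0.001, 0.0]
contact_force: [-0.7, 0.4, -8.1]
opening: 0.334
finger_force: 55.0
```

Request:
move_arm(rows=[[0,0,0.001,0,0.02],[0,0,0,0,0.02],[0,0,0,0,0.02]])

```text
clock: 12.75
tool_pos: [0.5305, -0.1342, 0.3162]
eef_rot: [0.983, -0.182, 0.001, 0.0]
contact_force: [0.1, -0.6, -6.4]
opening: 0.333
finger_force: 55.0
```

Request:
move_arm(rows=[[0,0,0.001,0,0.02],[0,0,0,0,0.02],[0,0,0,0,0.02]])

```text
clock: 13.0
tool_pos: [0.53, -0.134, 0.3148]
eef_rot: [0.983, -0.183, 0.0, 0.0]
contact_force: [0.2, -0.3, -6.6]
opening: 0.334
finger_force: 55.0
```

Request:
move_arm(rows=[[0,0,0.001,0,0.02],[0,0,0,0,0.02],[0,0,0,0,0.02]])

```text
clock: 13.25
tool_pos: [0.5299, -0.134, 0.3137]
eef_rot: [0.983, -0.183, -0.0, 0.0]
contact_force: [0.8, -0.8, -6.0]
opening: 0.334
finger_force: 55.0
```

Request:
move_arm(rows=[[0,0,0.001,0,0.02],[0,0,0,0,0.02],[0,0,0,0,0.02]])

```text
clock: 13.5
tool_pos: [0.5298, -0.134, 0.3126]
eef_rot: [0.983, -0.183, -0.0, 0.0]
contact_force: [0.3, 0.5, -5.9]
opening: 0.334
finger_force: 55.0
```

Request:
move_arm(rows=[[0,0,0.001,0,0.02],[0,0,0,0,0.02],[0,0,0,0,0.02]])

```text
clock: 13.75
tool_pos: [0.5298, -0.134, 0.3116]
eef_rot: [0.983, -0.183, -0.0, 0.0]
contact_force: [0.4, 0.3, -6.4]
opening: 0.341
finger_force: 55.0
```

Past the catches and hanging free at about −6.2 N. I'll keep feeling for the seats.

Request:
move_arm(rows=[[0,0,0.001,0,0.02],[0,0,0,0,0.02],[0,0,0.001,0,0.02],[0,0,0,0,0.02]])

```text
clock: 14.08
tool_pos: [0.5298, -0.134, 0.3096]
eef_rot: [0.983, -0.183, -0.0, 0.0]
contact_force: [-0.3, 0.4, -6.9]
opening: 0.334
finger_force: 55.0
```

Request:
move_arm(rows=[[0,0,0.001,0,0.02],[0,0,0,0,0.02],[0,0,0,0,0.02]])

```text
clock: 14.33
tool_pos: [0.5298, -0.134, 0.3087]
eef_rot: [0.983, -0.183, -0.0, 0.0]
contact_force: [-0.3, 0.6, -6.3]
opening: 0.332
finger_force: 55.0
```

Request:
move_arm(rows=[[0,0,0.001,0,0.02],[0,0,0,0,0.02],[0,0,0,0,0.02]])

```text
clock: 14.58
tool_pos: [0.5299, -0.134, 0.3077]
eef_rot: [0.983, -0.183, -0.0, 0.0]
contact_force: [0.1, 0.4, -6.1]
opening: 0.332
finger_force: 55.0
```

Request:
move_arm(rows=[[0,0,0.001,0,0.02],[0,0,0,0,0.02],[0,0,0,0,0.02]])

```text
clock: 14.83
tool_pos: [0.5298, -0.134, 0.3067]
eef_rot: [0.983, -0.183, -0.0, 0.0]
contact_force: [-0.1, -1.3, -7.0]
opening: 0.334
finger_force: 55.0
```

Request:
move_arm(rows=[[0,0,0.001,0,0.02],[0,0,0,0,0.02],[0,0,0,0,0.02]])

```text
clock: 15.08
tool_pos: [0.5298, -0.134, 0.3057]
eef_rot: [0.983, -0.183, -0.0, 0.0]
contact_force: [1.1, 0.3, -6.4]
opening: 0.332
finger_force: 55.0
```

Request:
move_arm(rows=[[0,0,0.001,0,0.02],[0,0,0,0,0.02],[0,0,0,0,0.02]])

```text
clock: 15.33
tool_pos: [0.5298, -0.134, 0.3047]
eef_rot: [0.983, -0.183, -0.0, 0.0]
contact_force: [-0.1, 0.7, -6.6]
opening: 0.334
finger_force: 55.0
```

Request:
move_arm(rows=[[0,0,0.001,0,0.02],[0,0,0,0,0.02],[0,0,0,0,0.02]])

```text
clock: 15.58
tool_pos: [0.5298, -0.134, 0.3036]
eef_rot: [0.983, -0.183, -0.0, 0.0]
contact_force: [-0.5, 1.3, -7.5]
opening: 0.336
finger_force: 55.0
```

Request:
move_arm(rows=[[0,0,0.001,0,0.02],[0,0,0,0,0.02],[0,0,0,0,0.02]])

```text
clock: 15.83
tool_pos: [0.5299, -0.134, 0.3026]
eef_rot: [0.983, -0.183, -0.0, 0.0]
contact_force: [-0.6, 0.8, -6.7]
opening: 0.333
finger_force: 55.0
```

Request:
move_arm(rows=[[0,0,0.001,0,0.02],[0,0,0,0,0.02],[0,0,0,0,0.02]])

```text
clock: 16.08
tool_pos: [0.5299, -0.1341, 0.3022]
eef_rot: [0.983, -0.183, 0.0, 0.0]
contact_force: [-0.2, -1.5, -0.0]
opening: 0.332
finger_force: 55.0
```

Bottomed: the reading went from −6.6 to 0 N. I'll load it in half-millimetre steps.

Request:
move_arm(rows=[[0,0,0.0005,0,0.02],[0,0,0,0,0.02],[0,0,0,0,0.02]])

```text
clock: 16.33
tool_pos: [0.5299, -0.1342, 0.302]
eef_rot: [0.983, -0.183, 0.0, 0.0]
contact_force: [-2.2, -0.4, 5.5]
opening: 0.334
finger_force: 55.0
```

Request:
move_arm(rows=[[0,0,0.0003,0,0.02],[0,0,0,0,0.02],[0,0,0,0,0.02]])

```text
clock: 16.58
tool_pos: [0.53, -0.1342, 0.302]
eef_rot: [0.983, -0.183, 0.001, 0.0]
contact_force: [-3.8, -1.4, 7.8]
opening: 0.338
finger_force: 55.0
```

Request:
move_arm(rows=[[0,0,0.0002,0,0.02],[0,0,0,0,0.02],[0,0,0,0,0.02],[0,0,0,0,0.02],[0,0,0,0,0.02],[0,0,0,0,0.02],[0,0,0,0,0.02],[0,0,0,0,0.02],[0,0,0,0,0.02],[0,0,0,0,0.02]])

```text
clock: 17.42
tool_pos: [0.53, -0.1342, 0.3019]
eef_rot: [0.983, -0.183, 0.001, 0.0]
contact_force: [-3.6, -0.3, 10.0]
opening: 0.334
finger_force: 55.0
```

Request:
move_arm(rows=[[0,0,0,0,0.02],[0,0,0,0,0.02],[0,0,0,0,0.02],[0,0,0,0,0.02],[0,0,0,0,0.02]])

```text
clock: 17.83
tool_pos: [0.53, -0.1342, 0.302]
eef_rot: [0.983, -0.183, 0.001, 0.0]
contact_force: [-3.5, 0.1, 9.7]
opening: 0.332
finger_force: 55.0
```

```bash
python3 - <<'E'
from m import *
goto(.528,-.135,.30,69);s=save('wrist','w7');axle(s,.091)
E
```

```text
tool shift [-0.0016  0.0015  0.002 ] yang -111.05 spin -0.05454810845731117 -0.001 tilt [ 1.3e-03 -4.0e-04 -1.0e+00] pos [ 0.53   -0.1342  0.302 ] F [-3.49  0.1   9.73] t 17.8333
axle x,slope,z,slope 3336 [ 0.0004  0.0069  0.0911 -0.0049] 0.0033
ends -0.07568749658554459 0.07939222147640293
```

View pics/w7.png

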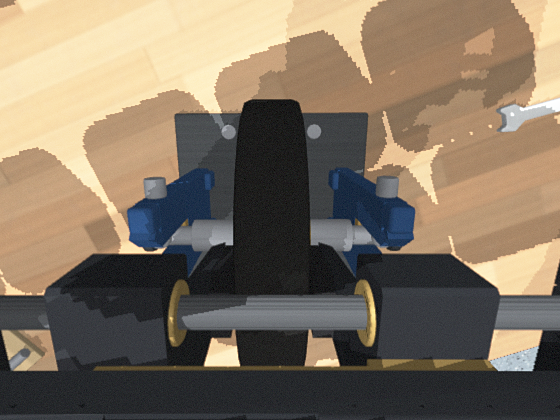

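The axle sits down in both slots at z≈91–92 mm, and the load on the seats has held at about 16 N for over a second. I'll ease off and release.

Request:
move_arm(rows=[[0,0,-0.0005,0,0.02],[0,0,-0.0005,0,0.02],[0,0,0,0,0.02],[0,0,0,0,0.05],[0,0,0,0,0.05],[0,0,0,0,0.05],[0,0,0,0,0.05],[0,0,0,0,0.05]])

```text
clock: 18.55
tool_pos: [0.53, -0.1339, 0.3016]
eef_rot: [0.983, -0.183, 0.0, -0.0]
contact_force: [0.3, 0.2, 0.6]
opening: 0.567
finger_force: 0.0
```

Request:
move_arm(rows=[[0,0,-0.003,0,0.05],[0,0,-0.005,0,0.05],[0,0,-0.01,0,0.05],[0,0,-0.02,0,0.05],[0,0,-0.02,0,0.05],[0,0,-0.03,0,0.05],[0,0,-0.03,0,0.05],[0,0,0,0,0.05],[0,0,0,0,0.05]])

```text
clock: 19.3
tool_pos: [0.5302, -0.1342, 0.4223]
eef_rot: [0.983, -0.183, 0.003, 0.0]
contact_force: [0.3, 0.0, -0.6]
opening: 0.569
finger_force: 0.0
```

```bash
python3 - <<'E'
from m import *
goto(.528,-.135,.30,69);s=save('wrist','w8');axle(s,.092)
P=cloud(s);Q=frame(P[s['depth']>0]);t=Q[(abs(Q[:,1])<.03)&(abs(Q[:,0])<.03)&(Q[:,2]>.1)&(Q[:,2]<.2)];print('tyre top',np.percentile(t[:,2],[50,95,99]),'y',np.percentile(t[:,1],[1,99]))
E
```

```text
tool shift [-0.0024  0.0017  0.1222] yang -111.05 spin -0.046638674270411684 -0.0008 tilt [ 0.0051 -0.001  -1.    ] pos [ 0.5302 -0.1342  0.4223] F [ 0.28  0.   -0.56] t 19.3
axle x,slope,z,slope 1423 [ 0.0004  0.0008  0.0912 -0.0003] 0.00324
ends -0.0804107577694944 0.08358264167054462
tyre top [0.16892428 0.17130201 0.17198776] y [-0.02607863  0.02533465]
```

View pics/w8.png

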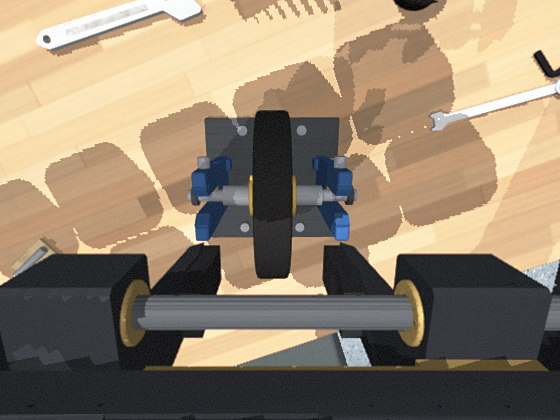

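The wheel sits level in both slots (axle from (190,196) to (354,196), top of the tyre at 172 mm, so the centre is at about 92 mm), and the gripper is clear. Handing in.

```bash
python3 -c "
from plant import r
print(r.finish_job())"
```

```text
the job is handed in; nothing more can be done
None
```

The wheel is in the fork, past both catches and level on the seats with its centre about 92 mm up; I bore down at about 16 N for just over a second, released it, and handed in the job at about 19 s (no verdict was returned).

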